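# Sort the grinder brushes and flap discs back into their trays after polishing a bronze

### The job

The bronze is polished, so clear the five loose grinder accessories off the bench, each into the tray that has a sample of its kind bolted down at its far end: the steel-wire cup brush into the grey tray (it would shed iron onto the brass ones), both brass-wire cup brushes into the white tray, both flap discs into the green tray. Stand each one the way up it is now, nut or stud on top, flat on the tray floor, none lying on another thing or on a wall. Leave the little bronze figure and the wax tin where they stand.

Things in the scene. Friction and masses are not known exactly. Their poses are not given: they have to be found in the camera images.
- steel_brush: The loose brush with dark grey wire: a grinder cup brush standing wires down, nut up. Skirt of twisted dark grey steel wire 62 mm across at the foot (z 0), 46 mm at z 22; bright steel cup 42 mm across narrowing to 31 mm at z 34; then a hex nut 22 mm across flats (gripped, 22 to 24 mm), z 34 to 52. About 170 g. Origin: centre of the foot; z up. Easily gripped by the nut in any direction.
- brass_brush_large: The larger of the loose brushes with golden wire: a grinder cup brush standing wires down, nut up. Skirt of twisted golden brass wire 62 mm across at the foot (z 0), 46 mm at z 22; bright steel cup 42 mm across narrowing to 31 mm at z 34; then a hex nut 22 mm across flats (gripped, 22 to 24 mm), z 34 to 52. About 180 g. Origin: centre of the foot; z up. Easily gripped by the nut in any direction.
- brass_brush_small: The smaller loose brush with golden wire: a grinder cup brush standing wires down, nut up. Skirt of golden brass wire 48 mm across at the foot (z 0), 36 mm at z 18; bright steel cup 32 mm across narrowing to 24 mm at z 29; then a hex nut 19 mm across flats (gripped, 19 to 21 mm), z 29 to 44. About 90 g. Origin: centre of the foot; z up. Easily gripped by the nut in any direction.
- flap_disc_brown: The loose disc with red-brown flaps: a quick-change flap disc lying grit down, stud up. Round of red-brown flaps 50 mm across, 13 mm thick (z 0 to 13); on it a black backing plate 32 mm across to z 16 and a grey stud 12 mm across to z 26. About 30 g. Origin: centre of the underside; z up. Easily gripped across the 50 mm round, fingertips near the bench.
- flap_disc_blue: The loose disc with blue flaps: a quick-change flap disc lying grit down, stud up. Round of blue flaps 50 mm across, 13 mm thick (z 0 to 13); on it a black backing plate 32 mm across to z 16 and a grey stud 12 mm across to z 26. About 30 g. Origin: centre of the underside; z up. Easily gripped across the 50 mm round, fingertips near the bench.
- grey_tray: Fixed open tray painted grey, 200 mm long (x) by 170 wide (y); walls 35 mm high, 4 thick; floor 4 mm thick. Origin: centre of its underside; z up, +x to its far end, away from the robot. Bolted at x +60 mm, y 0 is its sample, part of the tray: a cup brush with dark grey steel wire, 62 mm across and reaching z 56. Free floor in front: x -96 to about +28 mm, y -81 to +81 mm.
- white_tray: Fixed open tray painted white, 200 mm long (x) by 170 wide (y); walls 35 mm high, 4 thick; floor 4 mm thick. Origin: centre of its underside; z up, +x to its far end, away from the robot. Bolted at x +60 mm, y 0 is its sample, part of the tray: a cup brush with golden brass wire, 62 mm across and reaching z 56. Free floor in front: x -96 to about +28 mm, y -81 to +81 mm.
- green_tray: Fixed open tray painted green, 200 mm long (x) by 170 wide (y); walls 35 mm high, 4 thick; floor 4 mm thick. Origin: centre of its underside; z up, +x to its far end, away from the robot. Bolted at x +60 mm, y 0 is its sample, part of the tray: a red-brown flap disc, 50 mm across and reaching z 30. Free floor in front: x -96 to about +34 mm, y -81 to +81 mm.
- bronze_figure: A small loose polished bronze figure, two rounded lobes and a ball, on a square marble base 54 x 54 x 16 mm; 108 mm high in all, about 0.6 kg. Not to be moved or toppled (20 mm of shift and 0.25 rad of tilt are allowed). Origin: centre of its underside; z up.
- wax_tin: A loose round orange tin of wax with a red lid and yellow disc on it, 69 mm across, 30 mm high, about 0.2 kg. Not to be moved (20 mm of shift is allowed). Origin: centre of its underside; z up.

How it is judged (in metres and radians):
At the end, for the whole second after the job is handed in: Steel brush in the grey tray, both brass brushes in the white, both flap discs in the green: each flat on the tray floor (within 8 mm), upright within 0.15 rad, its centre within 90 mm of the tray's centre along its x and 75 mm along its y, released and at rest (x of steel_brush in the frame of grey_tray between -0.09 and 0.09 m and y of steel_brush in the frame of grey_tray between -0.075 and 0.075 m and z of steel_brush in the frame of grey_tray between -0.004 and 0.012 m and angle between each of steel_brush, brass_brush_large, brass_brush_small, flap_disc_brown, flap_disc_blue's own z axis and vertical below 0.15 rad and linear speed of each of steel_brush, brass_brush_large, brass_brush_small, flap_disc_brown, flap_disc_blue below 0.02 m/s and angular speed of each of steel_brush, brass_brush_large, brass_brush_small, flap_disc_brown, flap_disc_blue below 0.3 rad/s and x of brass_brush_large in the frame of white_tray between -0.09 and 0.09 m and y of brass_brush_large in the frame of white_tray between -0.075 and 0.075 m and z of brass_brush_large in the frame of white_tray between -0.004 and 0.012 m and x of brass_brush_small in the frame of white_tray between -0.09 and 0.09 m and y of brass_brush_small in the frame of white_tray between -0.075 and 0.075 m and z of brass_brush_small in the frame of white_tray between -0.004 and 0.012 m and x of flap_disc_brown in the frame of green_tray between -0.09 and 0.09 m and y of flap_disc_brown in the frame of green_tray between -0.075 and 0.075 m and z of flap_disc_brown in the frame of green_tray between -0.004 and 0.012 m and x of flap_disc_blue in the frame of green_tray between -0.09 and 0.09 m and y of flap_disc_blue in the frame of green_tray between -0.075 and 0.075 m and z of flap_disc_blue in the frame of green_tray between -0.004 and 0.012 m); the robot touches nothing.
It fails at once if the bronze figure is shifted more than 20 mm or tilted more than 0.25 rad (distance of bronze_figure from where it was at the start of the episode above 0.02 m or angle between bronze_figure's own z axis and vertical above 0.25 rad).
It fails at once if the wax tin is shifted more than 20 mm (distance of wax_tin from where it was at the start of the episode above 0.02 m).
It also fails if it takes over 128 s, if anything falls off the work surface, if the arm or the gripper's body presses on something with over 40 N, if the wrist force passes 120 N, or if a joint passes its speed limit or range.

### The arm

A 6-joint arm with a two-finger parallel gripper is mounted at the origin on the work surface. World frame = base frame: x ahead of the robot, y to its left, z up, the work surface at z = 0. Lengths are in mm, angles in rad, forces in N, time in s.
With the tool pointing down it reaches from about 325 to 775 mm from the base axis. Payload 5.5 kg.
Tool frame: the origin (TCP) lies between the finger pads; the fingertips stand 25 mm ahead of it and the grasp point (between the pads) lies 6 mm ahead of it (arm.finger_overhang is the distance from the TCP to the fingertips, in mm); y points along the fingers, x is the direction in which the jaws open and shut, and the axes are right-handed (so a half turn about y gives the same grasp; the last joint's range is limited). The gripper opens to 88 mm and grips with 3 to 60 N. Pads are 20 mm wide; open, the fingers measure 115 mm over their backs; the gripper's body (75 mm by 178 mm) begins 61 mm behind the grasp point.
Start: joints at [-1.253, 0.091, 1.231, -0, 1.82, -0.057], TCP at [219.652, -558.363, 247.631] pointing down, gripper open.
Joint ranges: [-2.87, 2.87], [-0.86, 2.18], [0.17, 2.46], [-1.51, 4.65], [0.06, 2.69], [-2.65, 2.65]. Speed limits (rad/s): [2.57, 2.57, 3.01, 3.14, 3.14, 3.14].

### API

Orientations are given as a rotation vector (axis times angle).
In Python, from workcell import arm gives the robot as it stands. The module is installed in compiled form; this text tells all that it offers.
- The arm moves only by the tool move_arm, never from a script. Its argument "motion" is a list of rows, each an object with "fingers": the finger opening in mm, from 0 to 87.8; "xyz": the shift along the tool's x, y, z in units of 30 mm (1.0 is 30 mm), a list of three; "spin": the turn about the tool's y in rad. A call has 1 to 8 rows; each row is the pose to reach, as a shift and turn from the pose measured when the call began, along the tool's axes at that moment; what a row does not reach only later rows make up. A row lasts 1/12 s, in which the tool goes at most 41.7 mm and 7.16 degrees, less where a joint would pass 70% of its speed; a pose out of reach is approached as far as the arm can. A call with a gripper value outside its range is refused whole. The fingers move at their own pace and stop on an object; "squeeze" is the grip in N (left out, the last holds). Time passes only in rows, so rows that repeat a pose let the fingers close. It gives the time, the measured TCP pose, the force and the opening at its end, in the units of the state.
- arm.state(): the state, without advancing time (a new reading comes with each control period).
- arm.snapshot(name): name is "scene" or "side" or "wrist"; returns a dict with "frame" (420x560x3 uint8, red, green, blue), "depth" (420x560 float32, mm along the optical axis (not along the pixel's ray), 0 where there is no reading), "K" (3x3 intrinsics, pixels), "dist" ([k1, k2, p1, p2, k3] as OpenCV has them; the pictures are not rectified), "view" (4x4, takes a point from world to camera coordinates). Camera axes: x right, y down, z forward; pixel columns grow to the right and rows downward; lengths in mm; the calibration is good to about 2 mm. A picture is of the moment at which its call begins.
- arm.finish_job(): hands the job in, once; it reports no verdict.
The state is a dict: "time_s": time; "joint_pos": joint angles; "qvel": joint speeds; "tau": joint torques, N m; "tcp_pos": TCP position; "orientation": TCP orientation; "wrist_force": force on the tool from outside, world axes, zero at the start; "torque": the same for the moment, N m; "width": opening from 0.0 (shut) to 1.0 (fully open).
Only numpy, scipy, OpenCV 4.12 (cv2) and the standard library are available. Lean on these libraries where they do the work, as an engineer would, in place of code of your own. Each camera call takes 0.05 s, during which the arm holds its last target. There are 200 camera calls.

## Working session

There is one attempt and no reset: what is moved stays moved. The work goes in short steps, Python scripts to look and compute and a tool call to move; the robot and the scene stay as the last step left them, time stands still between calls to the robot, and variables do not carry over. Pictures are saved under pics/ and viewed, about 12 in all and at most 16, crops included, and the job is handed in when it is done.

Besides the shell and the picture viewer there is one more tool, called after "Emit:" as name(argument=value, ...), one argument or row to a line, values as JSON. move_arm: Moves the arm, as the interface text tells. Its arguments: {"type":"object","properties":{"motion":{"type":"array"},"squeeze":{"type":"number"}},"required":["motion"]}

```bash
mkdir -p pics; cat > h.py <<'E'
import numpy as np, cv2
from scipy.spatial.transform import Rotation as R
from workcell import arm
def snap(n,save=None):
    s=arm.snapshot(n)
    if save: cv2.imwrite('pics/'+save,s['frame'][:,:,::-1])
    return s
def cloud(s):
    h,w=s['depth'].shape
    u,v=np.meshgrid(np.arange(w),np.arange(h))
    p=cv2.undistortPoints(np.stack([u,v],-1).reshape(-1,1,2).astype(float),s['K'],s['dist']).reshape(h,w,2)
    d=s['depth'][...,None].astype(float)
    c=np.concatenate([p*d,d],-1)
    T=np.linalg.inv(s['view'])
    P=c@T[:3,:3].T+T[:3,3]
    P[s['depth']==0]=np.nan
    return P
E
python3 - <<'E'
from h import *
for n in('scene','side'):
    s=snap(n,n+'0.png'); P=cloud(s); np.savez(n+'0.npz',P=P,f=s['frame']); print(n,np.linalg.inv(s['view'])[:3,3])
st=arm.state(); print(st); print(R.from_rotvec(st['orientation']).as_matrix().round(3))
E
```

```text
scene [ 754.65618612 -462.13671414  836.01432789]
side [249.75459748 850.85540246 610.3302414 ]
{'time_s': 0.1, 'joint_pos': array([-1.25267895e+00,  9.17760320e-02,  1.23173546e+00, -8.34466636e-07,
        1.81979393e+00, -5.67222401e-02]), 'qvel': array([ 0.00068845, -0.00174113, -0.0047554 ,  0.00050364, -0.00066174,
       -0.00070602]), 'tau': array([ 2.17772300e-03, -4.47858346e+01, -4.07568669e+01,  6.99549448e-02,
        2.84324860e-02, -1.26054028e-04]), 'tcp_pos': array([ 219.59257143, -558.14173436,  246.64136749]), 'orientation': array([-1.36246504,  0.92978122, -0.92753927]), 'wrist_force': array([ 0.20000985, -0.00821157, -0.30649325]), 'torque': array([-0.01766194,  0.02205378,  0.02489099]), 'width': 0.9992801331848076}
[[ 0.366 -0.001  0.931]
 [-0.931  0.002  0.366]
 [-0.002 -1.     0.   ]]
```

View images.

View pics/scene0.png

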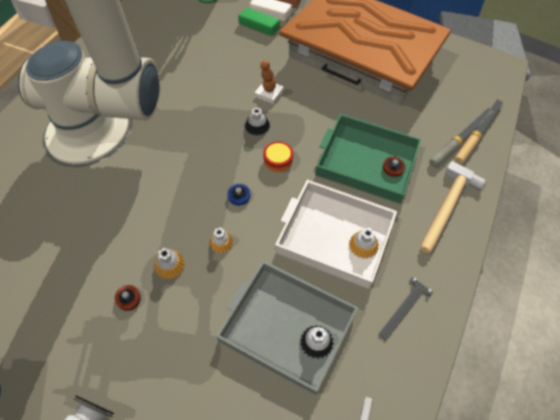

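View pics/side0.png

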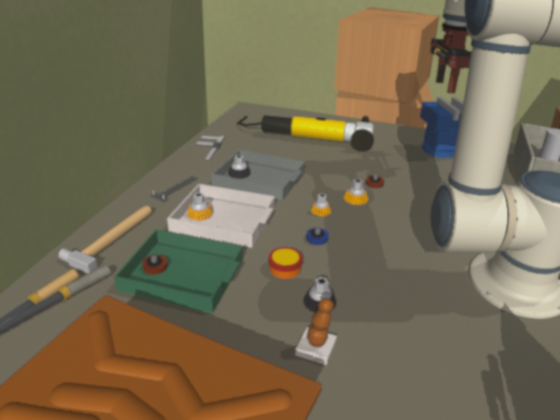

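```bash
cat > m.py <<'E'
from h import *
def meas(P,seed,top,fr=None):
    Q=P.reshape(-1,3); Q=Q[~np.isnan(Q[:,0])]
    c=seed
    for _ in range(4):
        m=np.hypot(*(Q[:,:2]-c).T)<18
        q=Q[m&(Q[:,2]>top-6)&(Q[:,2]<top+8)]
        if len(q)<3: return None
        c=(np.percentile(q[:,:2],5,axis=0)+np.percentile(q[:,:2],95,axis=0))/2
    return np.r_[c,np.median(q[:,2]),len(q)]
E
python3 - <<'E'
from m import *
px=dict(scene=dict(steel=(257,112,52),blue=(238,189,26),small=(220,232,44),large=(165,253,52),brown=(126,294,26),figure=(268,66,108),tin=(278,154,30),s_grey=(318,330,56),s_white=(367,232,56),s_green=(395,159,30)),
 side=dict(steel=(321,284,52),blue=(317,230,26),small=(321,197,44),large=(357,183,52),brown=(375,177,26),figure=(325,306,108),tin=(286,257,30),s_grey=(238,157,56),s_white=(198,199,56),s_green=(154,260,30)))
for n in px:
    P=np.load(n+'0.npz')['P']
    for k,(u,v,t) in px[n].items():
        w=P[v-3:v+4,u-3:u+4].reshape(-1,3); s=np.nanmedian(w,0)
        print(n,k,'seed',s.round(1),'top',None if (r:=meas(P,s[:2],t)) is None else r.round(1))
    # tray walls: z 30..40 points by colour clusters
P=np.load('scene0.npz')['P']
z=P[...,2]
m=((z>28)&(z<42)).astype(np.uint8)
nl,L,S,C=cv2.connectedComponentsWithStats(m)
for i in range(1,nl):
    if S[i,4]>60:
        q=P[L==i][:,:2].astype(np.float32); r=cv2.minAreaRect(q); print(C[i].round(),S[i,4],[np.round(a,2) for a in r])
E
```

```text
scene steel seed [385.2 193.2  54.1] top [382.  194.4  54.   75. ]
scene blue seed [ 4.39e+02 -3.00e-01  1.98e+01] top [441.5  -5.2  26.1  28. ]
scene small seed [ 464.8 -119.3   46.5] top [ 462.7 -120.    45.6   92. ]
scene large seed [ 396.1 -210.5   53.2] top [ 394.6 -211.8   53.   126. ]
scene brown seed [ 362.  -308.9   24.5] top [ 359.3 -313.6   26.2   38. ]
scene figure seed [356.9 301.1  99.5] top [351.  298.5 106.2  49. ]
scene tin seed [477.1 117.3  31.9] top [478.2 117.2  32.  157. ]
scene s_grey seed [ 718.7 -218.    57.6] top [ 722.4 -224.1   57.6  148. ]
scene s_white seed [726.7   2.5  59.1] top [727.5   0.9  58.2 127. ]
scene s_green seed [718.  231.7  22.9] top [718.1 219.5  29.9  38. ]
side steel seed [379.8 203.   52. ] top [380.2 195.8  52.3 122. ]
side blue seed [442.  -3.  20.] top [440.1  -2.   25.5  26. ]
side small seed [ 463.7 -114.7   44. ] top [ 462.1 -119.9   44.4   48. ]
side large seed [ 393.3 -203.4   51.1] top [ 394.4 -208.1   53.    52. ]
side brown seed [ 362.5 -309.    16. ] top [ 361.7 -308.4   23.2   19. ]
side figure seed [348.4 311.2 103.1] top
[... 793 characters left out ...]
np.float64(51.15)]
[278. 154.] 595 [array([475.81, 119.59]), array([67.57, 68.54]), np.float64(25.94)]
[460. 170.] 100 [array([862.62, 266.32]), array([29.14, 52.28]), np.float64(76.09)]
[330. 229.] 1234 [array([662.86,  -1.18]), array([211.74, 172.98]), np.float64(2.67)]
[220. 237.] 74 [array([ 467.27, -123.26]), array([28.01, 18.91]), np.float64(51.15)]
[364. 242.] 242 [array([728.19,  -1.67]), array([45.88, 41.57]), np.float64(5.18)]
[168. 261.] 186 [array([ 397.8 , -213.17]), array([40.88, 34.39]), np.float64(60.72)]
[280. 318.] 1459 [array([ 656.6 , -220.61]), array([172.52, 213.78]), np.float64(87.59)]
[317. 341.] 310 [array([ 723.45, -223.65]), array([46.39, 45.26]), np.float64(77.6)]
```

The scene view shows the steel brush (257,120), blue disc (238,194), small brass (220,238), large brass (168,262) and brown disc (127,297). The tin is at (278,155) and the figure at (268,80), with the green, white and grey trays at (368,157), (336,232) and (287,325). The side view agrees with these to within 5 mm, and the heights match the given sizes. I'm moving to a point above the brown disc and turning the jaws along world x.

Emit:
move_arm(
  motion=[
    {"fingers": 70, "xyz": [-5.95, 3.4, 7.37], "spin": -1.196},
    {"fingers": 70, "xyz": [-5.95, 3.4, 7.37], "spin": -1.196},
    {"fingers": 70, "xyz": [-5.95, 3.4, 7.37], "spin": -1.196},
    {"fingers": 70, "xyz": [-5.95, 3.4, 7.37], "spin": -1.196},
    {"fingers": 70, "xyz": [-5.95, 3.4, 7.37], "spin": -1.196},
    {"fingers": 70, "xyz": [-5.95, 3.4, 7.37], "spin": -1.196},
    {"fingers": 70, "xyz": [-5.95, 3.4, 7.37], "spin": -1.196},
    {"fingers": 70, "xyz": [-5.95, 3.4, 7.37], "spin": -1.196},
  ],
)

```text
time_s: 0.77
tcp_pos: [361.1, -306.0, 142.0]
orientation: [-1.56, 0.148, -0.144]
wrist_force: [0.4, 0.8, 0.3]
width: 0.799
```

```bash
cat > go.py <<'E'
import sys
from m import *
def go(x,y,z):
    st=arm.state(); M=R.from_rotvec(st['orientation']).as_matrix()
    ja=np.arctan2(M[1,0],M[0,0])
    print('tcp',st['tcp_pos'].round(1),'xyz',(M.T@(np.r_[x,y,z]-st['tcp_pos'])/30).round(3),'spin',round(ja,3),'tilt',round(np.degrees(np.arccos(-M[2,1])),2),'w',round(st['width']*87.8,1))
if __name__=='__main__' and len(sys.argv)>3: go(*map(float,sys.argv[1:4]))
E
python3 - <<'E'
from go import *
s=snap('wrist','w1.png'); P=cloud(s)
for n,c,t in(('brown',(360,-311),26),('large',(394.5,-210),52)): print(n,meas(P,np.array(c,float),t))
go(360,-311,28)
E
```

```text
brown [ 360.67221196 -311.78014395   25.17842078  152.        ]
large [ 392.8394906  -213.13076734   51.51638969  908.        ]
tcp [ 361.  -306.5  142.2] xyz [ 0.006  3.807 -0.174] spin -0.178 tilt 0.35 w 69.7
```

View pics/w1.png

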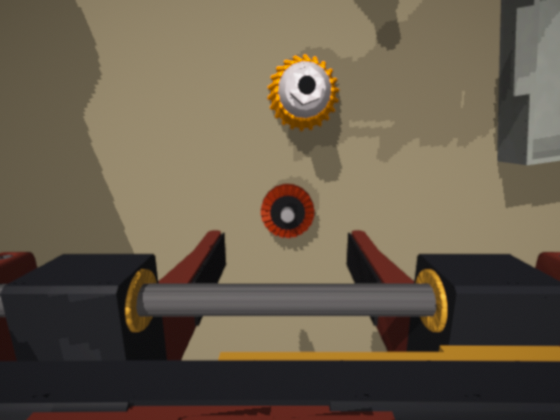

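The wrist view shows the brown disc at (288,210), centred between the fingers, with the large brass brush at (303,90). Both agree with the measurements, so I'm going down to grip the disc.

Emit:
move_arm(
  motion=[
    {"fingers": 70, "xyz": [0, 1.2, -0.18], "spin": -0.178},
    {"fingers": 70, "xyz": [0, 2.4, -0.18], "spin": -0.178},
    {"fingers": 70, "xyz": [0, 3.4, -0.18], "spin": -0.178},
    {"fingers": 70, "xyz": [0, 3.78, -0.18], "spin": -0.178},
    {"fingers": 70, "xyz": [0, 3.78, -0.18], "spin": -0.178},
    {"fingers": 42, "xyz": [0, 3.78, -0.18], "spin": -0.178},
    {"fingers": 42, "xyz": [0, 3.78, -0.18], "spin": -0.178},
    {"fingers": 42, "xyz": [0, 3.78, -0.18], "spin": -0.178},
  ],
  squeeze=15,
)

```text
time_s: 1.48
tcp_pos: [360.1, -311.9, 29.8]
orientation: [-1.566, 0.002, -0.0]
wrist_force: [-0.8, 0.4, -0.0]
width: 0.601
```

```bash
python3 go.py 625 178 28
```

```text
tcp [ 360.1 -311.9   29.8] xyz [ 8.807  0.123 16.344] spin -0.002 tilt 0.27 w 52.8
```

Emit:
move_arm(
  motion=[
    {"fingers": 42, "xyz": [0, 0, 0], "spin": 0},
    {"fingers": 42, "xyz": [0, 0, 0], "spin": 0},
    {"fingers": 42, "xyz": [0, 0, 0], "spin": 0},
    {"fingers": 42, "xyz": [0, -1, 0], "spin": 0},
    {"fingers": 42, "xyz": [0, -2.3, 0], "spin": 0},
    {"fingers": 42, "xyz": [0, -3.6, 0], "spin": 0},
    {"fingers": 42, "xyz": [0.5, -4, 1], "spin": 0},
    {"fingers": 42, "xyz": [1.0, -4, 2], "spin": 0},
  ],
)

```text
time_s: 2.15
tcp_pos: [391.7, -254.0, 155.5]
orientation: [-1.572, -0.0, -0.009]
wrist_force: [0.3, -0.5, -0.4]
width: 0.561
```

```bash
python3 go.py 626 178 140
```

```text
tcp [ 391.7 -254.   155.5] xyz [ 7.729  0.547 14.443] spin -0.005 tilt 0.32 w 49.3
```

Emit:
move_arm(
  motion=[
    {"fingers": 42, "xyz": [7.73, 0, 14.44], "spin": 0},
    {"fingers": 42, "xyz": [7.73, 0, 14.44], "spin": 0},
    {"fingers": 42, "xyz": [7.73, 0, 14.44], "spin": 0},
    {"fingers": 42, "xyz": [7.73, 0, 14.44], "spin": 0},
    {"fingers": 42, "xyz": [7.73, 0, 14.44], "spin": 0},
    {"fingers": 42, "xyz": [7.73, 0, 14.44], "spin": 0},
    {"fingers": 42, "xyz": [7.73, 0, 14.44], "spin": 0},
    {"fingers": 42, "xyz": [7.73, 0, 14.44], "spin": 0},
  ],
)

```text
time_s: 2.82
tcp_pos: [551.0, 42.0, 154.5]
orientation: [-1.572, -0.001, -0.009]
wrist_force: [0.7, -0.2, 0.6]
width: 0.561
```

```bash
python3 go.py 626 178 140
```

```text
tcp [551.   42.  154.5] xyz [2.475 0.496 4.546] spin -0.005 tilt 0.35 w 49.2
```

Emit:
move_arm(
  motion=[
    {"fingers": 42, "xyz": [2.48, 0.5, 4.55], "spin": 0},
    {"fingers": 42, "xyz": [2.48, 0.5, 4.55], "spin": 0},
    {"fingers": 42, "xyz": [2.48, 0.5, 4.55], "spin": 0},
    {"fingers": 42, "xyz": [2.48, 0.5, 4.55], "spin": 0},
    {"fingers": 42, "xyz": [2.48, 0.5, 4.55], "spin": 0},
    {"fingers": 42, "xyz": [2.48, 0.5, 4.55], "spin": 0},
  ],
)

```text
time_s: 3.32
tcp_pos: [626.0, 179.7, 138.1]
orientation: [-1.573, -0.001, -0.005]
wrist_force: [-0.9, 0.4, -0.1]
width: 0.562
```

```bash
python3 - <<'E'
from go import *
s=snap('wrist','w2.png'); P=cloud(s)
print('sample',meas(P,np.array((719,219.)),30))
z=P[...,2]; m=((z>28)&(z<42)&(P[...,0]>540)&(P[...,0]<780)&(P[...,1]>100)&(P[...,1]<320))
q=P[m]; 
for a,b in((0,1),):
  xs=q[:,0]; ys=q[:,1]
  print(len(q),np.percentile(xs,[0.5,99.5]),np.percentile(ys,[0.5,99.5]))
  print(cv2.minAreaRect(q[:,:2].astype(np.float32)))
go(626,178,35)
E
```

```text
sample [718.33339895 216.21292174  29.06735235 189.        ]
6477 [547.08851744 762.58238073] [128.12678996 301.28127172]
((653.676025390625, 211.73667907714844), (213.45828247070312, 169.92234802246094), 3.647578239440918)
tcp [625.9 178.4 139.1] xyz [-0.014  3.469 -0.008] spin -0.004 tilt 0.28 w 49.4
```

View pics/w2.png

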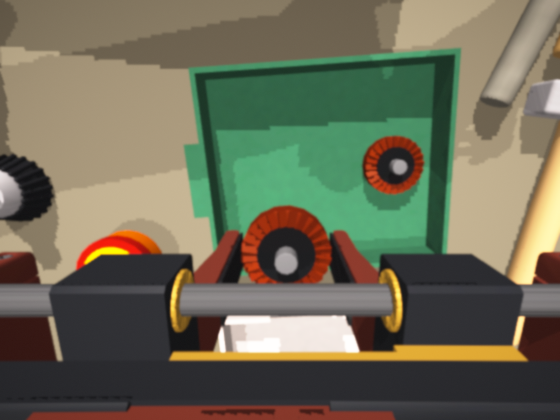

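The wrist view shows the brown disc held level at (286,250), over the near part of the green tray and clear of its sample at (393,165). I'm lowering it.

Emit:
move_arm(
  motion=[
    {"fingers": 42, "xyz": [0, 1.2, 0], "spin": 0},
    {"fingers": 42, "xyz": [0, 2.4, 0], "spin": 0},
    {"fingers": 42, "xyz": [0, 3.1, 0], "spin": 0},
    {"fingers": 42, "xyz": [0, 3.44, 0], "spin": 0},
    {"fingers": 42, "xyz": [0, 3.47, 0], "spin": 0},
    {"fingers": 42, "xyz": [0, 3.48, 0], "spin": 0},
    {"fingers": 42, "xyz": [0, 3.48, 0], "spin": 0},
  ],
)

```text
time_s: 3.95
tcp_pos: [627.5, 177.8, 37.0]
orientation: [-1.572, -0.002, -0.01]
wrist_force: [0.3, 0.8, -0.3]
width: 0.563
```

```bash
python3 go.py 626 178 34
```

```text
tcp [627.5 177.8  37. ] xyz [-0.049  0.099  0.007] spin -0.005 tilt 0.46 w 49.5
```

Emit:
move_arm(
  motion=[
    {"fingers": 42, "xyz": [0, 0.08, 0], "spin": 0},
    {"fingers": 42, "xyz": [0, 0.08, 0], "spin": 0},
    {"fingers": 64, "xyz": [0, 0.08, 0], "spin": 0},
    {"fingers": 64, "xyz": [0, 0.08, 0], "spin": 0},
    {"fingers": 64, "xyz": [0, 0.08, 0], "spin": 0},
    {"fingers": 64, "xyz": [0, -1, 0], "spin": 0},
    {"fingers": 64, "xyz": [0, -2.2, 0], "spin": 0},
    {"fingers": 64, "xyz": [0, -3.5, 0], "spin": 0},
  ],
)

```text
time_s: 4.62
tcp_pos: [625.6, 177.7, 141.3]
orientation: [-1.573, 0.001, -0.007]
wrist_force: [0.8, 1.1, -0.5]
width: 0.731
```

```bash
python3 - <<'E'
from go import *
s=snap('wrist','w3.png'); P=cloud(s)
print('brown',meas(P,np.array((626,178.)),30))
s=snap('scene','s3.png'); P=cloud(s)
print('brown',meas(P,np.array((626,178.)),30))
go(440.5,-3.5,140)
E
```

```text
brown [628.19693635 177.7669901   29.14276788 155.        ]
brown [629.87100346 177.20020129  29.84120346  27.        ]
tcp [629.7 178.7 151.5] xyz [-6.283  0.236 -6.106] spin -0.005 tilt 1.23 w 64.1
```

Emit:
move_arm(
  motion=[
    {"fingers": 68, "xyz": [-6.28, 0.24, -6.1], "spin": 0},
    {"fingers": 68, "xyz": [-6.28, 0.24, -6.1], "spin": 0},
    {"fingers": 68, "xyz": [-6.28, 0.24, -6.1], "spin": 0},
    {"fingers": 68, "xyz": [-6.28, 0.24, -6.1], "spin": 0},
    {"fingers": 68, "xyz": [-6.28, 0.24, -6.1], "spin": 0},
    {"fingers": 68, "xyz": [-6.28, 0.24, -6.1], "spin": 0},
    {"fingers": 68, "xyz": [-6.28, 0.24, -6.1], "spin": 0},
    {"fingers": 68, "xyz": [-6.28, 0.24, -6.1], "spin": 0},
  ],
)

```text
time_s: 5.38
tcp_pos: [439.4, -4.8, 140.1]
orientation: [-1.569, -0.012, -0.024]
wrist_force: [0.4, -0.1, 0.4]
width: 0.774
```

```bash
python3 - <<'E'
from go import *
s=snap('wrist','w4.png'); P=cloud(s)
r=meas(P,np.array((440.5,-3.5)),26); print('blue',r)
go(440.5,-3.5,28)
if r is not None: go(r[0],r[1],28)
E
```

```text
blue [439.46134662  -4.71137889  25.27078764 150.        ]
tcp [440.6  -3.8 140.3] xyz [-0.089  3.741  0.   ] spin -0.007 tilt 1.34 w 68.2
tcp [440.6  -3.8 140.3] xyz [-0.123  3.74  -0.04 ] spin -0.007 tilt 1.34 w 68.2
```

Emit:
move_arm(
  motion=[
    {"fingers": 68, "xyz": [-0.1, 1.2, -0.02], "spin": 0},
    {"fingers": 68, "xyz": [-0.1, 2.4, -0.02], "spin": 0},
    {"fingers": 68, "xyz": [-0.1, 3.4, -0.02], "spin": 0},
    {"fingers": 68, "xyz": [-0.1, 3.7, -0.02], "spin": 0},
    {"fingers": 42, "xyz": [-0.1, 3.7, -0.02], "spin": 0},
    {"fingers": 42, "xyz": [-0.1, 3.7, -0.02], "spin": 0},
    {"fingers": 42, "xyz": [-0.1, 3.7, -0.02], "spin": 0},
    {"fingers": 42, "xyz": [-0.1, 3.7, -0.02], "spin": 0},
  ],
)

```text
time_s: 6.1
tcp_pos: [441.0, -3.7, 30.0]
orientation: [-1.568, -0.014, -0.024]
wrist_force: [0.1, 0.2, 0.1]
width: 0.564
```

```bash
python3 go.py 622 246 150
```

```text
tcp [441.   -3.7  30. ] xyz [ 6.076 -3.832  8.372] spin -0.006 tilt 1.41 w 49.5
```

Emit:
move_arm(
  motion=[
    {"fingers": 42, "xyz": [0, 0, 0], "spin": 0},
    {"fingers": 42, "xyz": [0, -1, 0], "spin": 0},
    {"fingers": 42, "xyz": [0, -2.3, 0], "spin": 0},
    {"fingers": 42, "xyz": [0, -3.5, 0], "spin": 0},
    {"fingers": 42, "xyz": [0.6, -3.9, 0.9], "spin": 0},
    {"fingers": 42, "xyz": [1.2, -3.9, 1.7], "spin": 0},
    {"fingers": 42, "xyz": [1.2, -3.9, 1.7], "spin": 0},
    {"fingers": 42, "xyz": [1.2, -3.9, 1.7], "spin": 0},
  ],
)

```text
time_s: 6.77
tcp_pos: [474.9, 47.6, 148.3]
orientation: [-1.569, -0.016, -0.023]
wrist_force: [-0.8, 0.7, -0.9]
width: 0.562
```

```bash
python3 go.py 622 246 140
```

```text
tcp [474.9  47.6 148.3] xyz [4.866 0.412 6.633] spin -0.004 tilt 1.42 w 49.4
```

Emit:
move_arm(
  motion=[
    {"fingers": 42, "xyz": [0.7, 0.1, 0.9], "spin": 0},
    {"fingers": 42, "xyz": [4.87, 0.4, 6.63], "spin": 0},
    {"fingers": 42, "xyz": [4.87, 0.4, 6.63], "spin": 0},
    {"fingers": 42, "xyz": [4.87, 0.4, 6.63], "spin": 0},
    {"fingers": 42, "xyz": [4.87, 0.4, 6.63], "spin": 0},
    {"fingers": 42, "xyz": [4.87, 0.4, 6.63], "spin": 0},
    {"fingers": 42, "xyz": [4.87, 0.4, 6.63], "spin": 0},
    {"fingers": 42, "xyz": [4.87, 0.4, 6.63], "spin": 0},
  ],
)

```text
time_s: 7.43
tcp_pos: [622.0, 246.7, 137.3]
orientation: [-1.57, -0.014, -0.018]
wrist_force: [-0.2, 0.2, -0.4]
width: 0.564
```

```bash
python3 go.py 622 246 35
```

```text
tcp [622.  246.7 137.3] xyz [-0.069  3.41  -0.025] spin -0.002 tilt 1.16 w 49.5
```

Emit:
move_arm(
  motion=[
    {"fingers": 42, "xyz": [-0.05, 1.2, 0], "spin": 0},
    {"fingers": 42, "xyz": [-0.05, 2.4, 0], "spin": 0},
    {"fingers": 42, "xyz": [-0.05, 3.1, 0], "spin": 0},
    {"fingers": 42, "xyz": [-0.05, 3.42, 0], "spin": 0},
    {"fingers": 42, "xyz": [-0.05, 3.42, 0], "spin": 0},
    {"fingers": 42, "xyz": [-0.05, 3.42, 0], "spin": 0},
    {"fingers": 42, "xyz": [-0.05, 3.42, 0], "spin": 0},
  ],
)

```text
time_s: 8.02
tcp_pos: [623.5, 246.2, 37.3]
orientation: [-1.569, -0.016, -0.021]
wrist_force: [0.3, -0.1, 0.2]
width: 0.561
```

```bash
python3 go.py 622 246 34
```

```text
tcp [623.5 246.2  37.3] xyz [-0.053  0.108 -0.006] spin -0.003 tilt 1.35 w 49.3
```

Emit:
move_arm(
  motion=[
    {"fingers": 42, "xyz": [0, 0.09, 0], "spin": 0},
    {"fingers": 42, "xyz": [0, 0.09, 0], "spin": 0},
    {"fingers": 64, "xyz": [0, 0.09, 0], "spin": 0},
    {"fingers": 64, "xyz": [0, 0.09, 0], "spin": 0},
    {"fingers": 64, "xyz": [0, 0.09, 0], "spin": 0},
    {"fingers": 64, "xyz": [0, -1, 0], "spin": 0},
    {"fingers": 64, "xyz": [0, -2.2, 0], "spin": 0},
    {"fingers": 64, "xyz": [0, -3.5, 0], "spin": 0},
  ],
)

```text
time_s: 8.68
tcp_pos: [620.0, 245.8, 141.5]
orientation: [-1.571, -0.013, -0.018]
wrist_force: [0.0, -0.6, 0.7]
width: 0.724
```

Emit:
move_arm(
  motion=[
    {"fingers": 50, "xyz": [0, -1, 0], "spin": 0},
    {"fingers": 50, "xyz": [0, -1, 0], "spin": 0},
    {"fingers": 50, "xyz": [0, -1, 0], "spin": 0},
  ],
)

```text
time_s: 8.93
tcp_pos: [620.5, 246.2, 174.8]
orientation: [-1.569, -0.017, -0.022]
wrist_force: [-0.6, 0.7, -0.2]
width: 0.575
```

```bash
python3 - <<'E'
from go import *
s=snap('wrist','w5.png'); P=cloud(s)
print('blue',meas(P,np.array((622,246.)),30))
s=snap('scene','s5.png'); P=cloud(s)
for n,c,t in(('blue',(622,246),30),('brown',(627,178),30),('steel',(381,195),52)): print(n,meas(P,np.array(c,float),t))
go(381,195,170)
E
```

```text
blue [624.16114552 244.76190018  29.24051764 124.        ]
blue [622.99522754 242.16333803  29.30821553  38.        ]
brown [625.47841067 176.06940749  29.20090091  28.        ]
steel [382.0475696  194.75049579  53.86344522  76.        ]
tcp [619.  245.7 170. ] xyz [-7.928 -0.142 -1.713] spin -0.003 tilt 1.03 w 50.0
```

View pics/s5.png

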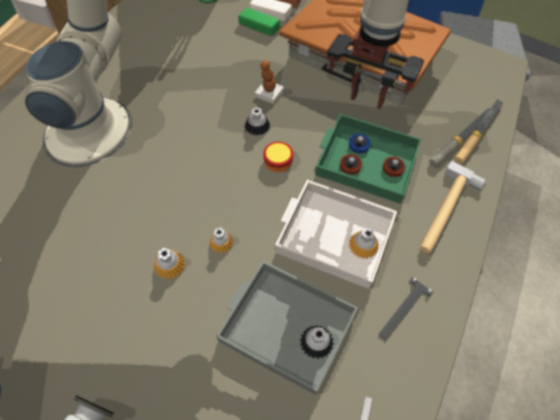

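The scene view shows the blue disc (359,143) and brown disc (350,163) both in the green tray, with the arm clear of them. Next is the steel brush.

Emit:
move_arm(
  motion=[
    {"fingers": 50, "xyz": [-7.93, -0.14, -1.71], "spin": 0},
    {"fingers": 50, "xyz": [-7.93, -0.14, -1.71], "spin": 0},
    {"fingers": 50, "xyz": [-7.93, -0.14, -1.71], "spin": 0},
    {"fingers": 50, "xyz": [-7.93, -0.14, -1.71], "spin": 0},
    {"fingers": 50, "xyz": [-7.93, -0.14, -1.71], "spin": 0},
    {"fingers": 50, "xyz": [-7.93, -0.14, -1.71], "spin": 0},
    {"fingers": 50, "xyz": [-7.93, -0.14, -1.71], "spin": 0},
    {"fingers": 50, "xyz": [-7.93, -0.14, -1.71], "spin": 0},
  ],
)

```text
time_s: 9.7
tcp_pos: [379.3, 194.7, 168.2]
orientation: [-1.572, -0.011, -0.015]
wrist_force: [-0.6, 0.3, 0.8]
width: 0.574
```

```bash
python3 - <<'E'
from go import *
s=snap('wrist','w6.png'); P=cloud(s)
r=meas(P,np.array((381,195.)),52); print('steel',r)
go(381,195,62)
if r is not None: go(r[0],r[1],62)
E
```

```text
steel [379.97600479 194.64133312  51.51193257 565.        ]
tcp [380.5 195.  168.6] xyz [-0.043  3.553  0.005] spin -0.003 tilt 0.98 w 50.4
tcp [380.5 195.  168.6] xyz [-0.077  3.552 -0.007] spin -0.003 tilt 0.98 w 50.4
```

View pics/w6.png

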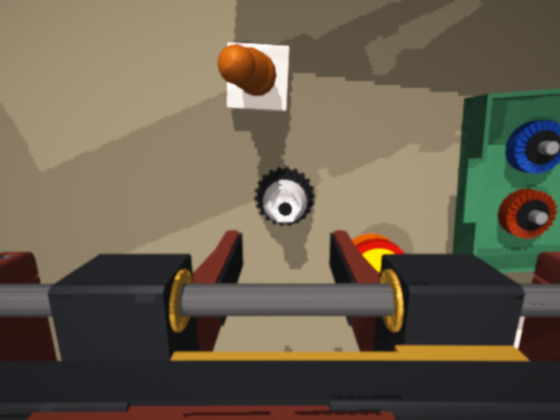

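The wrist view shows the steel brush at (285,195) centred between the fingers, the figure clear at (255,75) and the tin at (375,250). I'm checking camera clearance against the figure before going down.

```bash
python3 - <<'E'
from go import *
s=snap('wrist'); print(np.linalg.inv(s['view'])[:3,3]-arm.state()['tcp_pos'])
E
```

```text
[ -2.89375965  65.13621115 136.14989637]
```

Emit:
move_arm(
  motion=[
    {"fingers": 50, "xyz": [-0.06, 1.0, 0], "spin": 0},
    {"fingers": 50, "xyz": [-0.06, 2.0, 0], "spin": 0},
    {"fingers": 50, "xyz": [-0.06, 2.5, 0], "spin": 0},
    {"fingers": 50, "xyz": [-0.06, 2.5, 0], "spin": 0},
  ],
)

```text
time_s: 10.13
tcp_pos: [379.3, 194.1, 88.6]
orientation: [-1.576, -0.004, -0.009]
wrist_force: [-0.8, -1.6, -0.6]
width: 0.568
```

```bash
python3 go.py 380.2 194.8 62
```

```text
tcp [379.3 194.1  88.6] xyz [0.023 0.887 0.027] spin -0.003 tilt 0.56 w 49.9
```

Emit:
move_arm(
  motion=[
    {"fingers": 50, "xyz": [0.02, 0.6, 0.02], "spin": 0},
    {"fingers": 50, "xyz": [0.02, 0.87, 0.02], "spin": 0},
    {"fingers": 50, "xyz": [0.02, 0.87, 0.02], "spin": 0},
    {"fingers": 16, "xyz": [0.02, 0.87, 0.02], "spin": 0},
    {"fingers": 16, "xyz": [0.02, 0.87, 0.02], "spin": 0},
    {"fingers": 16, "xyz": [0.02, 0.87, 0.02], "spin": 0},
    {"fingers": 16, "xyz": [0.02, 0.87, 0.02], "spin": 0},
    {"fingers": 16, "xyz": [0.02, 0.87, 0.02], "spin": 0},
  ],
  squeeze=35,
)

```text
time_s: 10.8
tcp_pos: [380.6, 194.8, 63.5]
orientation: [-1.575, -0.005, -0.011]
wrist_force: [0.5, 0.0, 2.3]
width: 0.259
```

```bash
python3 go.py 380.2 194.8 62
```

```text
tcp [380.6 194.8  63.5] xyz [-0.014  0.051  0.   ] spin -0.003 tilt 0.62 w 22.8
```

Emit:
move_arm(
  motion=[
    {"fingers": 16, "xyz": [0, 0, 0], "spin": 0},
    {"fingers": 16, "xyz": [0, -0.8, 0], "spin": 0},
    {"fingers": 16, "xyz": [0, -1.8, 0], "spin": 0},
    {"fingers": 16, "xyz": [0, -2.8, 0], "spin": 0},
    {"fingers": 16, "xyz": [0, -3.6, 0], "spin": 0},
    {"fingers": 16, "xyz": [0, -3.9, 0], "spin": 0},
    {"fingers": 16, "xyz": [0, -3.9, 0], "spin": 0},
  ],
)

```text
time_s: 11.38
tcp_pos: [380.3, 195.7, 182.9]
orientation: [-1.573, -0.008, -0.014]
wrist_force: [0.8, 0.1, -2.4]
width: 0.259
```

```bash
python3 go.py 627 -218 175
```

```text
tcp [380.3 195.7 182.9] xyz [  8.265   0.414 -13.76 ] spin -0.003 tilt 0.83 w 22.7
```

Emit:
move_arm(
  motion=[
    {"fingers": 16, "xyz": [0.35, 0.02, -0.6], "spin": 0},
    {"fingers": 16, "xyz": [0.9, 0.04, -1.5], "spin": 0},
    {"fingers": 16, "xyz": [1.5, 0.07, -2.5], "spin": 0},
    {"fingers": 16, "xyz": [2.1, 0.1, -3.5], "spin": 0},
    {"fingers": 16, "xyz": [2.7, 0.13, -4.5], "spin": 0},
    {"fingers": 16, "xyz": [3.3, 0.17, -5.5], "spin": 0},
    {"fingers": 16, "xyz": [3.8, 0.2, -6.3], "spin": 0},
    {"fingers": 16, "xyz": [4.0, 0.2, -6.7], "spin": 0},
  ],
)

```text
time_s: 12.05
tcp_pos: [499.8, -8.6, 175.7]
orientation: [-1.574, -0.003, -0.013]
wrist_force: [0.0, -0.8, -2.1]
width: 0.259
```

```bash
python3 go.py 627 -218 170
```

```text
tcp [499.8  -8.6 175.7] xyz [ 4.279  0.254 -6.954] spin -0.006 tilt 0.59 w 22.7
```

Emit:
move_arm(
  motion=[
    {"fingers": 16, "xyz": [0.5, 0.02, -0.8], "spin": 0},
    {"fingers": 16, "xyz": [1.2, 0.05, -1.9], "spin": 0},
    {"fingers": 16, "xyz": [1.9, 0.1, -3.0], "spin": 0},
    {"fingers": 16, "xyz": [2.6, 0.15, -4.2], "spin": 0},
    {"fingers": 16, "xyz": [3.3, 0.2, -5.4], "spin": 0},
    {"fingers": 16, "xyz": [4.0, 0.25, -6.5], "spin": 0},
    {"fingers": 16, "xyz": [4.28, 0.25, -6.95], "spin": 0},
    {"fingers": 16, "xyz": [4.28, 0.25, -6.95], "spin": 0},
  ],
)

```text
time_s: 12.72
tcp_pos: [627.0, -220.5, 166.1]
orientation: [-1.573, 0.003, -0.012]
wrist_force: [0.1, 0.1, -0.9]
width: 0.263
```

```bash
python3 - <<'E'
from go import *
s=snap('wrist','w7.png'); P=cloud(s)
print('sample',meas(P,np.array((722,-221.)),56))
go(627,-218,68)
E
```

```text
sample [ 720.55937218 -224.22358357   55.45617695  612.        ]
tcp [ 626.5 -218.6  166.8] xyz [-3.000e-03  3.293e+00  2.200e-02] spin -0.008 tilt 0.32 w 22.4
```

View pics/w7.png

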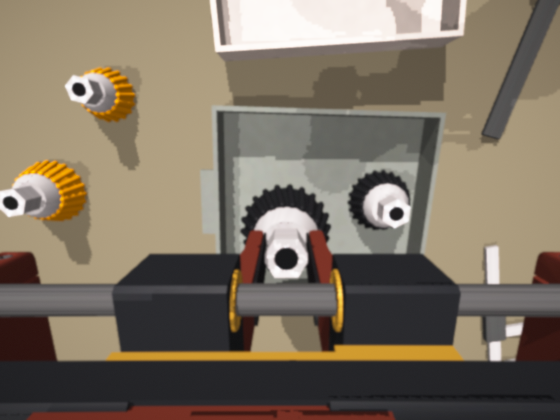

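The steel brush is held upright at (286,225), over the near half of the grey tray and clear of its sample at (380,200).

Emit:
move_arm(
  motion=[
    {"fingers": 16, "xyz": [0, 0.8, 0], "spin": 0},
    {"fingers": 16, "xyz": [0, 1.8, 0], "spin": 0},
    {"fingers": 16, "xyz": [0, 2.7, 0], "spin": 0},
    {"fingers": 16, "xyz": [0, 3.1, 0], "spin": 0},
    {"fingers": 16, "xyz": [0, 3.25, 0], "spin": 0},
    {"fingers": 16, "xyz": [0, 3.25, 0], "spin": 0},
    {"fingers": 16, "xyz": [0, 3.25, 0], "spin": 0},
  ],
)

```text
time_s: 13.35
tcp_pos: [627.6, -218.2, 70.9]
orientation: [-1.572, -0.0, -0.012]
wrist_force: [-0.6, 0.1, -1.3]
width: 0.257
```

```bash
python3 go.py 627 -218 67; python3 -c "
from workcell import arm;print(arm.state()['wrist_force'])"
```

```text
tcp [ 627.6 -218.2   70.9] xyz [-0.022  0.129  0.007] spin -0.007 tilt 0.43 w 22.6
[-0.5777792   0.05377415 -1.33999873]
```

Emit:
move_arm(
  motion=[
    {"fingers": 16, "xyz": [0, 0.06, 0], "spin": 0},
    {"fingers": 16, "xyz": [0, 0.12, 0], "spin": 0},
    {"fingers": 16, "xyz": [0, 0.12, 0], "spin": 0},
    {"fingers": 45, "xyz": [0, 0.12, 0], "spin": 0},
    {"fingers": 45, "xyz": [0, 0.12, 0], "spin": 0},
    {"fingers": 45, "xyz": [0, 0.12, 0], "spin": 0},
    {"fingers": 45, "xyz": [0, -1, 0], "spin": 0},
    {"fingers": 45, "xyz": [0, -2.2, 0], "spin": 0},
  ],
)

```text
time_s: 14.02
tcp_pos: [625.5, -217.5, 134.0]
orientation: [-1.57, 0.005, -0.006]
wrist_force: [-0.1, -0.2, 0.9]
width: 0.512
```

Emit:
move_arm(
  motion=[
    {"fingers": 50, "xyz": [0, -1, 0], "spin": 0},
    {"fingers": 50, "xyz": [0, -1, 0], "spin": 0},
    {"fingers": 50, "xyz": [0, -1, 0], "spin": 0},
  ],
)

```text
time_s: 14.27
tcp_pos: [626.6, -218.0, 167.4]
orientation: [-1.572, 0.001, -0.011]
wrist_force: [-0.6, -0.1, -1.4]
width: 0.567
```

```bash
python3 - <<'E'
from go import *
s=snap('wrist','w8.png'); P=cloud(s)
print('steel',meas(P,np.array((627,-218.)),56))
go(393.5,-211,160)
E
```

```text
steel [ 628.12815204 -218.02201607   55.4443019   587.        ]
tcp [ 625.7 -217.7  164.7] xyz [-7.743  0.138  0.165] spin -0.008 tilt 0.13 w 49.8
```

Steel brush is down, with its top at 55.4 mm against an expected 56. Next is the large brass brush.

Emit:
move_arm(
  motion=[
    {"fingers": 50, "xyz": [-7.74, 0.1, 0.17], "spin": 0},
    {"fingers": 50, "xyz": [-7.74, 0.1, 0.17], "spin": 0},
    {"fingers": 50, "xyz": [-7.74, 0.1, 0.17], "spin": 0},
    {"fingers": 50, "xyz": [-7.74, 0.1, 0.17], "spin": 0},
    {"fingers": 50, "xyz": [-7.74, 0.1, 0.17], "spin": 0},
    {"fingers": 50, "xyz": [-7.74, 0.1, 0.17], "spin": 0},
    {"fingers": 50, "xyz": [-7.74, 0.1, 0.17], "spin": 0},
    {"fingers": 50, "xyz": [-7.74, 0.1, 0.17], "spin": 0},
  ],
)

```text
time_s: 14.98
tcp_pos: [392.5, -210.7, 159.8]
orientation: [-1.57, 0.006, -0.008]
wrist_force: [0.4, 0.1, 0.4]
width: 0.567
```

```bash
python3 - <<'E'
from go import *
s=snap('wrist','w9.png'); P=cloud(s)
r=meas(P,np.array((393.5,-211.)),52); print('large',r); print('small',meas(P,np.array((462.5,-120.)),44))
go(393.5,-211,62)
if r is not None: go(r[0],r[1],62)
E
```

```text
large [ 392.76422989 -212.3500123    51.47353813  600.        ]
small [ 460.91341655 -121.67732171   43.45008126  555.        ]
tcp [ 393.4 -210.7  160. ] xyz [-2.000e-03  3.268e+00 -1.300e-02] spin -0.008 tilt 0.12 w 50.1
tcp [ 393.4 -210.7  160. ] xyz [-0.026  3.268 -0.058] spin -0.008 tilt 0.12 w 50.1
```

Emit:
move_arm(
  motion=[
    {"fingers": 50, "xyz": [-0.02, 1.0, -0.03], "spin": 0},
    {"fingers": 50, "xyz": [-0.02, 2.0, -0.04], "spin": 0},
    {"fingers": 50, "xyz": [-0.02, 2.9, -0.04], "spin": 0},
    {"fingers": 50, "xyz": [-0.02, 3.24, -0.04], "spin": 0},
    {"fingers": 50, "xyz": [-0.02, 3.24, -0.04], "spin": 0},
    {"fingers": 16, "xyz": [-0.02, 3.24, -0.04], "spin": 0},
    {"fingers": 16, "xyz": [-0.02, 3.24, -0.04], "spin": 0},
    {"fingers": 16, "xyz": [-0.02, 3.24, -0.04], "spin": 0},
  ],
)

```text
time_s: 15.7
tcp_pos: [394.1, -212.4, 64.9]
orientation: [-1.571, 0.003, -0.01]
wrist_force: [0.0, 0.5, -0.4]
width: 0.381
```

Emit:
move_arm(
  motion=[
    {"fingers": 16, "xyz": [0, 0, 0], "spin": 0},
    {"fingers": 16, "xyz": [0, 0, 0], "spin": 0},
    {"fingers": 16, "xyz": [0, 0, 0], "spin": 0},
  ],
)

```text
time_s: 15.95
tcp_pos: [395.1, -212.9, 66.6]
orientation: [-1.573, 0.001, -0.012]
wrist_force: [0.6, 0.4, 5.2]
width: 0.257
```

```bash
python3 go.py 632 -40 170
```

```text
tcp [ 395.1 -212.9   66.6] xyz [ 7.877 -3.401  5.82 ] spin -0.008 tilt 0.43 w 22.5
```

Emit:
move_arm(
  motion=[
    {"fingers": 16, "xyz": [0, -0.8, 0], "spin": 0},
    {"fingers": 16, "xyz": [0, -1.8, 0], "spin": 0},
    {"fingers": 16, "xyz": [0, -2.8, 0], "spin": 0},
    {"fingers": 16, "xyz": [0.2, -3.5, 0.15], "spin": 0},
    {"fingers": 16, "xyz": [0.9, -3.6, 0.65], "spin": 0},
    {"fingers": 16, "xyz": [1.8, -3.6, 1.3], "spin": 0},
    {"fingers": 16, "xyz": [2.4, -3.6, 1.75], "spin": 0},
    {"fingers": 16, "xyz": [2.5, -3.6, 1.83], "spin": 0},
  ],
)

```text
time_s: 16.62
tcp_pos: [471.6, -156.3, 174.6]
orientation: [-1.571, -0.002, -0.01]
wrist_force: [-0.6, -0.6, -1.6]
width: 0.26
```

```bash
python3 go.py 629 -41 172
```

```text
tcp [ 471.6 -156.3  174.6] xyz [5.227 0.125 3.872] spin -0.005 tilt 0.43 w 22.8
```

Emit:
move_arm(
  motion=[
    {"fingers": 16, "xyz": [0.5, 0, 0.4], "spin": 0},
    {"fingers": 16, "xyz": [1.4, 0, 1.05], "spin": 0},
    {"fingers": 16, "xyz": [2.4, 0, 1.8], "spin": 0},
    {"fingers": 16, "xyz": [3.4, 0, 2.55], "spin": 0},
    {"fingers": 16, "xyz": [4.4, 0, 3.3], "spin": 0},
    {"fingers": 16, "xyz": [5.1, 0, 3.8], "spin": 0},
    {"fingers": 16, "xyz": [5.23, 0, 3.87], "spin": 0},
    {"fingers": 16, "xyz": [5.23, 0, 3.87], "spin": 0},
  ],
)

```text
time_s: 17.28
tcp_pos: [629.3, -40.5, 174.4]
orientation: [-1.572, -0.001, -0.007]
wrist_force: [-0.3, 0.9, -1.9]
width: 0.256
```

```bash
python3 - <<'E'
from go import *
s=snap('wrist','w10.png'); P=cloud(s)
print('sample',meas(P,np.array((727,1.)),56))
go(629,-41,72)
E
```

```text
sample [725.96711148   0.88475982  55.43454326 645.        ]
tcp [628.6 -41.4 174.9] xyz [-0.005  3.429  0.018] spin -0.005 tilt 0.31 w 22.2
```

View pics/w10.png

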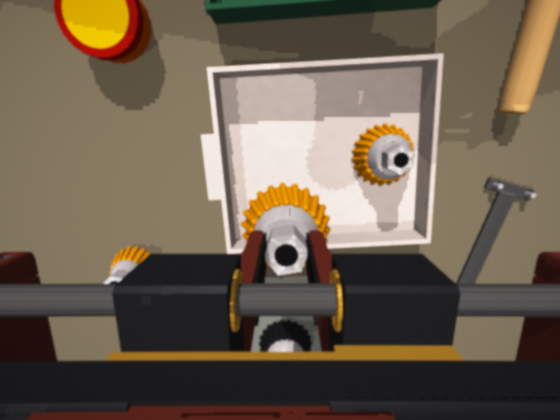

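The large brass brush is held upright at (286,220) over the white tray, clear of the sample at (385,155).

Emit:
move_arm(
  motion=[
    {"fingers": 16, "xyz": [0, 0.8, 0.01], "spin": 0},
    {"fingers": 16, "xyz": [0, 1.8, 0.01], "spin": 0},
    {"fingers": 16, "xyz": [0, 2.7, 0.01], "spin": 0},
    {"fingers": 16, "xyz": [0, 3.2, 0.01], "spin": 0},
    {"fingers": 16, "xyz": [0, 3.4, 0.01], "spin": 0},
    {"fingers": 16, "xyz": [0, 3.4, 0.01], "spin": 0},
    {"fingers": 16, "xyz": [0, 3.4, 0.01], "spin": 0},
  ],
)

```text
time_s: 17.92
tcp_pos: [628.8, -42.3, 73.9]
orientation: [-1.572, -0.0, -0.01]
wrist_force: [0.9, -0.3, -1.1]
width: 0.257
```

```bash
python3 go.py 629 -41 70; python3 -c "
from workcell import arm;print(arm.state()['wrist_force'])"
```

```text
tcp [628.8 -42.3  73.9] xyz [0.004 0.132 0.044] spin -0.006 tilt 0.38 w 22.6
[ 0.89606118 -0.25394854 -1.1446499 ]
```

Emit:
move_arm(
  motion=[
    {"fingers": 16, "xyz": [0, 0.08, 0.02], "spin": 0},
    {"fingers": 16, "xyz": [0, 0.12, 0.02], "spin": 0},
    {"fingers": 16, "xyz": [0, 0.12, 0.02], "spin": 0},
  ],
)

```text
time_s: 18.17
tcp_pos: [629.1, -42.0, 71.1]
orientation: [-1.573, -0.001, -0.011]
wrist_force: [0.9, 0.8, -1.9]
width: 0.258
```

Emit:
move_arm(
  motion=[
    {"fingers": 45, "xyz": [0, 0, 0], "spin": 0},
    {"fingers": 45, "xyz": [0, 0, 0], "spin": 0},
    {"fingers": 45, "xyz": [0, 0, 0], "spin": 0},
    {"fingers": 45, "xyz": [0, -1, 0], "spin": 0},
    {"fingers": 50, "xyz": [0, -2.2, 0], "spin": 0},
    {"fingers": 50, "xyz": [0, -3.2, 0], "spin": 0},
    {"fingers": 50, "xyz": [0, -3.2, 0], "spin": 0},
    {"fingers": 50, "xyz": [0, -3.2, 0], "spin": 0},
  ],
)

```text
time_s: 18.83
tcp_pos: [629.7, -41.9, 170.5]
orientation: [-1.573, -0.006, -0.016]
wrist_force: [0.3, -0.1, 0.0]
width: 0.569
```

```bash
python3 - <<'E'
from go import *
s=snap('wrist','w11.png'); P=cloud(s)
print('large',meas(P,np.array((629,-41.)),56))
go(461.5,-121,160)
E
```

```text
large [629.1616719  -41.53380252  55.46989805 568.        ]
tcp [628.7 -41.8 167.9] xyz [-5.561  0.214 -2.675] spin -0.006 tilt 0.56 w 49.8
```

Large brass is down at height 55.5 mm. Next is the small one.

Emit:
move_arm(
  motion=[
    {"fingers": 46, "xyz": [-5.56, 0.2, -2.67], "spin": 0},
    {"fingers": 46, "xyz": [-5.56, 0.2, -2.67], "spin": 0},
    {"fingers": 46, "xyz": [-5.56, 0.2, -2.67], "spin": 0},
    {"fingers": 46, "xyz": [-5.56, 0.2, -2.67], "spin": 0},
    {"fingers": 46, "xyz": [-5.56, 0.2, -2.67], "spin": 0},
    {"fingers": 46, "xyz": [-5.56, 0.2, -2.67], "spin": 0},
    {"fingers": 46, "xyz": [-5.56, 0.2, -2.67], "spin": 0},
  ],
)

```text
time_s: 19.47
tcp_pos: [460.7, -121.0, 159.0]
orientation: [-1.572, -0.0, -0.013]
wrist_force: [-0.1, -0.3, 0.3]
width: 0.524
```

```bash
python3 - <<'E'
from go import *
s=snap('wrist','w12.png'); P=cloud(s)
r=meas(P,np.array((461.5,-121.)),44); print('small',r)
go(461.5,-121,57)
if r is not None: go(r[0],r[1],57)
E
```

```text
small [ 461.28431186 -121.09181348   43.55995862  428.        ]
tcp [ 461.4 -120.6  159.2] xyz [-0.026  3.407 -0.009] spin -0.007 tilt 0.48 w 45.9
tcp [ 461.4 -120.6  159.2] xyz [-0.033  3.407 -0.012] spin -0.007 tilt 0.48 w 45.9
```

Emit:
move_arm(
  motion=[
    {"fingers": 46, "xyz": [-0.01, 1.0, -0.01], "spin": 0},
    {"fingers": 46, "xyz": [-0.01, 2.0, -0.01], "spin": 0},
    {"fingers": 46, "xyz": [-0.01, 3.0, -0.01], "spin": 0},
    {"fingers": 46, "xyz": [-0.01, 3.4, -0.01], "spin": 0},
    {"fingers": 46, "xyz": [-0.01, 3.4, -0.01], "spin": 0},
    {"fingers": 14, "xyz": [-0.01, 3.4, -0.01], "spin": 0},
    {"fingers": 14, "xyz": [-0.01, 3.4, -0.01], "spin": 0},
    {"fingers": 14, "xyz": [-0.01, 3.4, -0.01], "spin": 0},
  ],
  squeeze=25,
)

```text
time_s: 20.18
tcp_pos: [463.4, -121.3, 59.5]
orientation: [-1.573, -0.004, -0.014]
wrist_force: [0.4, -0.0, -0.5]
width: 0.334
```

Emit:
move_arm(
  motion=[
    {"fingers": 14, "xyz": [0, 0, 0], "spin": 0},
    {"fingers": 14, "xyz": [0, 0, 0], "spin": 0},
    {"fingers": 14, "xyz": [0, 0, 0], "spin": 0},
  ],
)

```text
time_s: 20.43
tcp_pos: [464.4, -121.7, 61.3]
orientation: [-1.574, -0.007, -0.017]
wrist_force: [0.2, 0.7, 4.7]
width: 0.223
```

```bash
python3 go.py 625.5 35 165
```

```text
tcp [ 464.4 -121.7   61.3] xyz [ 5.387 -3.394  5.246] spin -0.006 tilt 0.87 w 19.6
```

Emit:
move_arm(
  motion=[
    {"fingers": 14, "xyz": [0, -0.8, 0], "spin": 0},
    {"fingers": 14, "xyz": [0, -1.8, 0], "spin": 0},
    {"fingers": 14, "xyz": [0, -2.8, 0], "spin": 0},
    {"fingers": 14, "xyz": [0.2, -3.5, 0.2], "spin": 0},
    {"fingers": 14, "xyz": [0.8, -3.6, 0.8], "spin": 0},
    {"fingers": 14, "xyz": [1.6, -3.6, 1.5], "spin": 0},
    {"fingers": 14, "xyz": [2.2, -3.6, 2.1], "spin": 0},
    {"fingers": 14, "xyz": [2.3, -3.6, 2.2], "spin": 0},
  ],
)

```text
time_s: 21.1
tcp_pos: [534.0, -53.3, 170.0]
orientation: [-1.573, -0.009, -0.016]
wrist_force: [0.4, 0.1, -0.9]
width: 0.223
```

```bash
python3 go.py 625.5 35 168
```

```text
tcp [534.  -53.3 170. ] xyz [3.038 0.108 2.956] spin -0.004 tilt 0.9 w 19.6
```

Emit:
move_arm(
  motion=[
    {"fingers": 14, "xyz": [0.5, 0, 0.5], "spin": 0},
    {"fingers": 14, "xyz": [1.2, 0, 1.2], "spin": 0},
    {"fingers": 14, "xyz": [2.0, 0, 1.9], "spin": 0},
    {"fingers": 14, "xyz": [2.7, 0, 2.6], "spin": 0},
    {"fingers": 14, "xyz": [3.0, 0, 2.9], "spin": 0},
    {"fingers": 14, "xyz": [3.04, 0, 2.96], "spin": 0},
    {"fingers": 14, "xyz": [3.04, 0, 2.96], "spin": 0},
  ],
)

```text
time_s: 21.68
tcp_pos: [625.3, 35.2, 170.6]
orientation: [-1.573, -0.009, -0.014]
wrist_force: [-0.5, -1.1, -1.7]
width: 0.222
```

```bash
python3 - <<'E'
from go import *
s=snap('wrist','w13.png')
go(625.5,35,66)
E
```

```text
tcp [625.   34.6 170.9] xyz [-0.034  3.495  0.023] spin -0.004 tilt 0.84 w 19.6
```

View pics/w13.png

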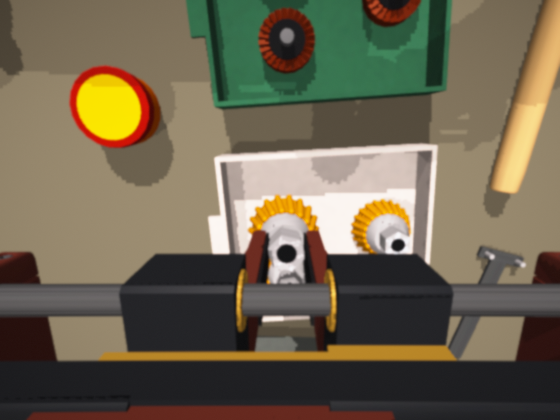

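The small brass brush is held upright at (286,225) over the far-left part of the white tray, clear of the wall and the sample at (385,230).

Emit:
move_arm(
  motion=[
    {"fingers": 14, "xyz": [-0.02, 0.8, 0.01], "spin": 0},
    {"fingers": 14, "xyz": [-0.02, 1.8, 0.01], "spin": 0},
    {"fingers": 14, "xyz": [-0.02, 2.7, 0.01], "spin": 0},
    {"fingers": 14, "xyz": [-0.02, 3.2, 0.01], "spin": 0},
    {"fingers": 14, "xyz": [-0.02, 3.42, 0.01], "spin": 0},
    {"fingers": 14, "xyz": [-0.02, 3.42, 0.01], "spin": 0},
    {"fingers": 14, "xyz": [-0.02, 3.42, 0.01], "spin": 0},
  ],
)

```text
time_s: 22.32
tcp_pos: [625.9, 33.8, 69.3]
orientation: [-1.573, -0.008, -0.016]
wrist_force: [-0.3, -0.5, -0.6]
width: 0.226
```

```bash
python3 go.py 625.5 35 65.5; python3 -c "
from workcell import arm;print(arm.state()['wrist_force'])"
```

```text
tcp [625.9  33.8  69.3] xyz [-0.015  0.127  0.041] spin -0.005 tilt 0.91 w 19.9
[-0.29586931 -0.53282351 -0.61102023]
```

Emit:
move_arm(
  motion=[
    {"fingers": 14, "xyz": [0, 0.08, 0.02], "spin": 0},
    {"fingers": 14, "xyz": [0, 0.13, 0.02], "spin": 0},
    {"fingers": 14, "xyz": [0, 0.13, 0.02], "spin": 0},
  ],
)

```text
time_s: 22.57
tcp_pos: [626.3, 34.2, 66.2]
orientation: [-1.573, -0.009, -0.017]
wrist_force: [-0.1, -0.2, -0.4]
width: 0.219
```

Emit:
move_arm(
  motion=[
    {"fingers": 42, "xyz": [0, 0, 0], "spin": 0},
    {"fingers": 42, "xyz": [0, 0, 0], "spin": 0},
    {"fingers": 42, "xyz": [0, 0, 0], "spin": 0},
    {"fingers": 42, "xyz": [0, -1, 0], "spin": 0},
    {"fingers": 42, "xyz": [0, -2.2, 0], "spin": 0},
    {"fingers": 42, "xyz": [0, -3.4, 0], "spin": 0},
    {"fingers": 42, "xyz": [0, -4, 0], "spin": 0},
    {"fingers": 42, "xyz": [0, -4, 0], "spin": 0},
  ],
)

```text
time_s: 23.23
tcp_pos: [626.3, 34.6, 193.4]
orientation: [-1.573, -0.018, -0.026]
wrist_force: [0.6, -1.0, 0.2]
width: 0.479
```

Emit:
move_arm(
  motion=[
    {"fingers": 42, "xyz": [-6, -1, -1], "spin": 0},
    {"fingers": 42, "xyz": [-6, -1, -1], "spin": 0},
    {"fingers": 42, "xyz": [-6, -1, -1], "spin": 0},
    {"fingers": 42, "xyz": [-6, -1, -1], "spin": 0},
    {"fingers": 42, "xyz": [-6, -1, -1], "spin": 0},
    {"fingers": 42, "xyz": [-6, -1, -1], "spin": 0},
    {"fingers": 42, "xyz": [-6, -1, -1], "spin": 0},
  ],
)

```text
time_s: 23.82
tcp_pos: [445.4, 5.6, 218.2]
orientation: [-1.573, -0.019, -0.027]
wrist_force: [0.9, -0.4, -0.2]
width: 0.48
```

```bash
python3 - <<'E'
from go import *
T=dict(grey=((721,-222.5),-2.4),white=((726.5,1),2.67),green=((718.5,217),3.5))
objs=(('large','white',(629,-41),56),('small','white',(625.5,35),48),('brown','green',(626,177),30),('blue','green',(623,244),30),('steel','grey',(628,-218),56),('tin',None,(477,119),30),('fig',None,(351,302),108))
for n in('scene','side'):
    s=snap(n,n+'9.png'); P=cloud(s)
    for k,t,c,h in objs:
        r=meas(P,np.array(c,float),h)
        if r is None: print(n,k,None); continue
        l=''
        if t:
            (sx,sy),a=T[t]; a=np.radians(a); d=r[:2]-(sx,sy); l=(d[0]*np.cos(a)+d[1]*np.sin(a)+60,-d[0]*np.sin(a)+d[1]*np.cos(a))
        print(n,k,r.round(1),np.round(l,1) if t else '')
st=arm.state(); print(st['tcp_pos'],st['time_s'],st['wrist_force'])
E
```

```text
scene large [631.  -40.8  57.9 115. ] [-37.4 -37.3]
scene small [628.1  34.1  49.1  83. ] [-36.7  37.7]
scene brown [628.  173.5  27.5  33. ] [-33.  -37.9]
scene blue [624.5 243.5  28.1  46. ] [-32.2  32.2]
scene steel [ 629.8 -218.4   57.4  152. ] [-31.3   0.3]
scene tin [476.7 120.3  31.9 161. ] 
scene fig [351.5 298.8 106.2  50. ] 
side large [629.7 -39.6  56.5  64. ] [-38.6 -36.1]
side small [626.1  36.5  48.   59. ] [-38.6  40.2]
side brown [629.  178.3  29.2  31. ] [-31.7 -33.2]
side blue [624.2 246.6  29.   35. ] [-32.3  35.3]
side steel [ 629.3 -215.5   56.5   50. ] [-32.    3.2]
side tin [477.  120.1  31.4 149. ] 
side fig [349.4 304.6 105.4  90. ] 
[446.08619614   5.72564391 217.49264231] 23.9167 [-0.56782569 -0.49707822  0.40922813]
```

View pics/scene9.png

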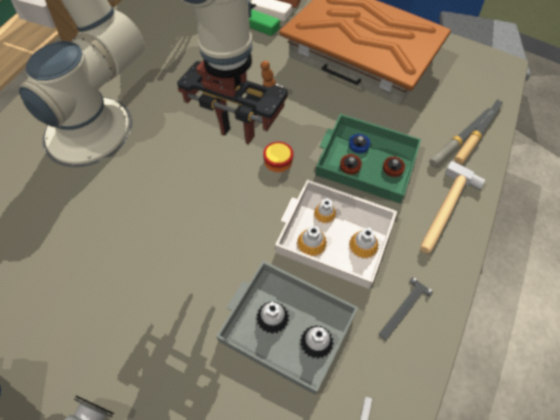

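View pics/side9.png

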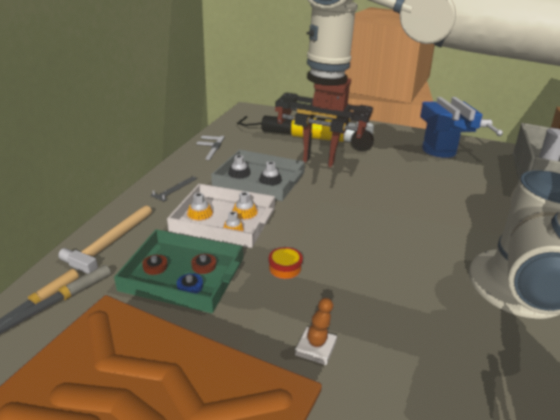

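All five stand upright in the right trays: steel at (272,315), brass at (312,240) and (325,210), discs at (350,163) and (359,143). The figure and tin are in place and the arm is clear, so I'm handing in.

```bash
python3 -c "
from workcell import arm; print(arm.finish_job())"
```

```text
the job is handed in; nothing more can be done
None
```

I put all five accessories in their trays and handed the job in at about 24 s of robot time. The steel brush is in the grey tray, both brass brushes are in the white one and both flap discs are in the green one.

- **Placement:** In the last scene and side pictures, every piece is upright and released. Each is within about 40 mm of its tray's centre in both directions. Top heights are within about 2.5 mm of the expected values, so each piece is flat on the floor.
- **Bronze figure and wax tin:** The figure shows no shift beyond measurement noise. The tin measured within about 6 mm of its first readings. The arm was well clear of everything at the end.
- **Disagreements:** The two cameras differ by up to 6 mm on the same point, for example on the brown disc and the figure, which is well inside the limits. On the two brass brushes the gripper ended about 4 mm higher on the nut than planned, but both held and went down level.

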